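# Seat the sensor cartridge and hold the cover aligned over its threads

## Task

Put the orange sensor cartridge into the recess of the aluminium housing and press it down until its top is flush with the housing. Then pick up the blue cover plate by its grip bar and finish holding it still and level about a centimetre above the housing, touching neither housing nor cartridge, with its four holes aligned over the four threaded holes so that each thread lies fully inside its hole seen from above: do not set it down or let go, the job ends while you are holding it. Leave the reference ball, the screw jar and the screwdriver where they are.

Things in the scene. Friction and masses are not known exactly. Their poses are not given: they have to be found in the camera images.
- fixture: fixed work: a perforated steel base plate 180 x 130 x 12 mm with an aluminium sensor housing 120 x 84 x 40 mm standing on its middle (top face 52 mm above the granite). Origin: centre of the underside of the base plate; x along the long side, y along the short side, z up. Its place and yaw change
- recess (a point): centre of the mouth of the housing's rectangular recess, on the housing's top face (52 mm up); axes as the fixture. The recess is 59 mm (x) by 39 mm (y), 28 mm deep to its floor. In the floor is a stiff black rubber-topped contact pad (30 x 20 mm) that starts 6 mm above the floor; it carries the cartridge's weight, so the cartridge set down or dropped in stands about 4 to 6 mm proud. A push of about 5 to 10 N on the cartridge moves the pad down to the floor, where it stays
- thread0 (a point): centre of an M6 threaded hole (6 mm black dot in a brass ring) at the +x +y corner of the housing's top face, 47 mm in x and 29 mm in y from the recess centre
- thread1 (a point): centre of an M6 threaded hole (6 mm black dot in a brass ring) at the +x -y corner of the housing's top face, 47 mm in x and 29 mm in y from the recess centre
- thread2 (a point): centre of an M6 threaded hole (6 mm black dot in a brass ring) at the -x -y corner of the housing's top face, 47 mm in x and 29 mm in y from the recess centre
- thread3 (a point): centre of an M6 threaded hole (6 mm black dot in a brass ring) at the -x +y corner of the housing's top face, 47 mm in x and 29 mm in y from the recess centre
- cartridge: loose orange sensor cartridge, a block 56 x 36 x 28 mm (about 80 g), black panel on top; it fits the recess with 1.5 mm play on each side, either way round. Origin: centre of its underside, x along the 56 mm side, z up
- cartridge_mid (a point): centre of the cartridge, 14 mm above its underside and below its top; axes as the cartridge
- cover: loose blue cover plate 120 x 84 x 6 mm (about 200 g) with a black grip bar on top: 50 mm long (along x), 12 mm thick (along y), rising 36 mm above the plate to 42 mm above the underside. Origin: centre of the plate's underside, x along the 120 mm side, z up
- cover_grip (a point): grasp point in the grip bar, on the plate's centre line, 29 mm above the plate's underside, 13 mm below the bar's top; axes as the cover
- cover_hole0 (a point): centre, at the underside, of the 14 mm through hole in the +x +y corner of the cover, 47 mm in x and 29 mm in y from the cover's centre; the cover may go on either way round (half turn)
- cover_hole1 (a point): centre, at the underside, of the 14 mm through hole in the +x -y corner of the cover, 47 mm in x and 29 mm in y from the cover's centre; the cover may go on either way round (half turn)
- cover_hole2 (a point): centre, at the underside, of the 14 mm through hole in the -x -y corner of the cover, 47 mm in x and 29 mm in y from the cover's centre; the cover may go on either way round (half turn)
- cover_hole3 (a point): centre, at the underside, of the 14 mm through hole in the -x +y corner of the cover, 47 mm in x and 29 mm in y from the cover's centre; the cover may go on either way round (half turn)
- ball_stand: bystander: white 28 mm reference ball on a steel cone foot 48 mm wide, 73 mm high in all; origin under its centre
- screw_jar: bystander: amber jar with white cap, 50 mm wide, 60 mm high; origin under its centre
- driver: bystander: green-handled screwdriver, 180 mm long, lying flat to the left of the fixture
Things that resemble listed ones, but are neither listed nor needed, are in the scene too. Of the things that look like the fixture, the middle-sized one is meant. Of the things shaped like the cover, the blue one is meant.

How it is judged:
By the outcome, as a careful person would: the job done as asked, in the order asked, and still so for the second after the job is handed in, while the arm keeps its last pose, push and grip.
It also fails if it takes over 64 s, if anything falls off the work surface, if the arm or the gripper's body presses on something with over 40 N, if the wrist force passes 120 N, or if a joint passes its speed limit or range.

## Robot

A 6-joint arm with a two-finger parallel gripper is mounted at the origin on the work surface. World frame = base frame: x ahead of the robot, y to its left, z up, the work surface at z = 0. Lengths are in mm, angles in degrees, forces in N, time in s.
With the tool pointing down it reaches from about 350 to 850 mm from the base axis. Payload 8.1 kg.
Tool frame: the origin (TCP) lies between the finger pads; the fingertips stand 19 mm ahead of it and the grasp point (between the pads) is the TCP (nose_length is the distance from the TCP to the fingertips, in mm); y points along the fingers, x is the direction in which the jaws open and shut, and the axes are right-handed (so a half turn about y gives the same grasp; the last joint's range is limited). The gripper opens to 85 mm and grips with 20 to 120 N. Pads are 22 mm wide; open, the fingers measure 114 mm over their backs; the gripper's body (76 mm by 85 mm) begins 54 mm behind the grasp point. The pads swing forward as they close: fully open they stand 13 mm farther back than shut.
Start: joints at [67.586, 7.471, 85.268, -0, 87.261, -4.893], TCP at [180.612, 572.175, 250.292] pointing down, gripper open.
Joint ranges: [-169.43, 169.43], [-51.17, 129.36], [1.28, 143.12], [-76.62, 256.62], [0, 156.53], [-152.29, 152.29]. Speed limits (degrees/s): [136.94, 136.94, 159.86, 180, 180, 180].

## Interface

Orientations are given as [roll, pitch, yaw] about the fixed x, y, z axes, in that order (R = Rz(yaw) Ry(pitch) Rx(roll)).
In Python, from bench import sense, snapshot, camera_info, hand_in, nose_length gives the robot as it stands.
- The arm moves only by the tool arm_command, never from a script. Its argument "commands" is a list of rows, each a list of 3 entries, a list of its own where there are three numbers: the opening in per cent of the stroke, from 0 (shut) to 100 (fully open), then the shift along the world's x, y, z in units of 30 mm (1.0 is 30 mm), then the turn, a rotation vector about the world's x, y, z in degrees. A call has 1 to 5 rows; each row shifts and turns the pose as measured when the row begins; what a row does not reach is not made up. A row lasts 1/12 s, in which the tool goes at most 41.7 mm and 7.16 degrees, less where a joint would pass 70% of its speed; a pose out of reach is approached as far as the arm can. A call is refused whole if a number of a shift passes 1 or a number of a turn 7.16, either way. A call with a gripper value outside its range is refused whole. The fingers move at their own pace and stop on an object; "force" is the grip in N (left out, the last holds). Time passes only in rows, so rows that do not move let the fingers close. It gives the time, the measured TCP pose, the force and the opening at its end, in the units of the state.
- sense(): the state, without advancing time (a new reading comes with each control period).
- snapshot(name): name is "scene" or "top"; returns the picture (384x512x3 uint8, blue, green, red); there is no depth.
- camera_info(name): a dict with "fx", "fy", "cx", "cy" (pixels), "rvec" (rotation vector, rad) and "tvec" (3), from world to camera coordinates, as OpenCV has them. Camera axes: x right, y down, z forward; pixel columns grow to the right and rows downward; lengths in mm; the calibration is good to about 2 mm. A picture is of the moment at which its call begins. camera_info takes no time and is no camera call.
- hand_in(): hands the job in, once; it reports no verdict.
The state is a dict: "time": time; "joint_pos": joint angles; "qd": joint speeds; "joint_efforts": joint torques, N m; "tool_pos": TCP position; "tcp_rot": TCP orientation; "ft_force": force on the tool from outside, world axes, zero at the start; "wrist_torque": the same for the moment, N m; "finger_gap": finger opening in mm.
Only numpy, scipy, OpenCV 4.12 (cv2) and the standard library are available. Lean on these libraries where they do the work, as an engineer would, in place of code of your own. Each camera call takes 0.05 s, during which the arm holds its last target. There are 200 camera calls.

## Working session

There is one attempt and no reset: what is moved stays moved. The work goes in short steps, Python scripts to look and compute and a tool call to move; the robot and the scene stay as the last step left them, time stands still between calls to the robot, and variables do not carry over. Pictures are saved under pics/ and viewed, about 8 in all and at most 12, crops included, and the job is handed in when it is done.

Besides the shell and the picture viewer there is one more tool, called after "Request:" as name(argument=value, ...) on one line, values as JSON. arm_command: Moves the arm, as the interface text tells. Its arguments: {"type":"object","properties":{"commands":{"type":"array"},"force":{"type":"number"}},"required":["commands"]}

```bash
mkdir -p pics
cat > h.py <<'E'
import numpy as np, cv2
from bench import sense, snapshot, camera_info
def cam(n):
    c=camera_info(n); K=np.array([[c['fx'],0,c['cx']],[0,c['fy'],c['cy']],[0,0,1.]])
    return K,np.array(c['rvec'],float),np.array(c['tvec'],float)
def unproj(n,px,z):
    K,r,t=cam(n); R=cv2.Rodrigues(r)[0]; C=-R.T@t
    p=np.c_[np.array(px,float).reshape(-1,2),np.ones(len(np.array(px).reshape(-1,2)))]
    d=(R.T@np.linalg.inv(K)@p.T).T
    return C+d*((z-C[2])/d[:,2])[:,None]
def proj(n,P):
    K,r,t=cam(n); return cv2.projectPoints(np.array(P,float).reshape(-1,1,3),r,t,K,None)[0].reshape(-1,2)
def crop(im,x0,y0,x1,y1,s,f):
    cv2.imwrite(f,cv2.resize(im[y0:y1,x0:x1],None,fx=s,fy=s,interpolation=cv2.INTER_CUBIC))
E
python3 - <<'E'
from h import *
for n in ['top','scene']:
    im=snapshot(n); cv2.imwrite(f'pics/{n}0.png',im)
    K,r,t=cam(n); R=cv2.Rodrigues(r)[0]; print(n,K[0,0],K[0,2],K[1,2],-R.T@t, R[2])
print(sense())
E
```

```text
top 371.4039313710833 253.60355803101504 195.60967641428147 [ 363.83416825    1.76778649 1106.99914345] [ 0.09645994  0.02135104 -0.99510784]
scene 498.5024456344478 253.12155002771354 185.38875588038076 [1598.88414793 -480.65124546  911.47671297] [-0.75436668  0.32530558 -0.57018172]
{'time': 0.1, 'joint_pos': array([ 6.75873401e+01,  7.51116654e+00,  8.53255638e+01, -8.19929563e-04,
        8.72626815e+01, -4.89214046e+00]), 'qd': array([ 0.03716257, -0.00290444, -0.23089192, -0.05225892,  0.12234228,
        0.01822549]), 'joint_efforts': array([ 2.01422874e-03, -5.70953715e+01, -5.01943338e+01, -9.05555839e-05,
        8.11530801e-03, -4.31980800e-05]), 'tool_pos': array([180.41580021, 571.72060416, 249.32110731]), 'tcp_rot': array([-89.99233807,   0.0991195 ,  72.47952704]), 'ft_force': array([ 0.22059225, -0.20057683,  0.230521  ]), 'wrist_torque': array([-0.03365943, -0.0484267 , -0.00501249]), 'finger_gap': 85.56912292335679}
```

View pics/top0.png

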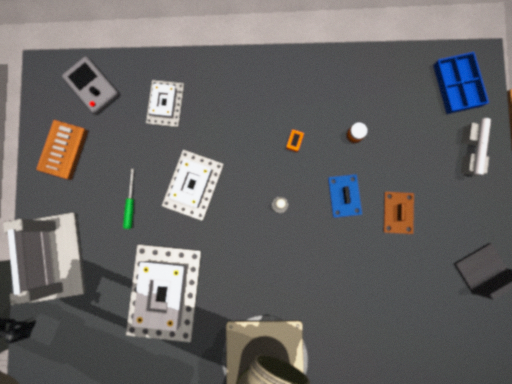

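View pics/scene0.png

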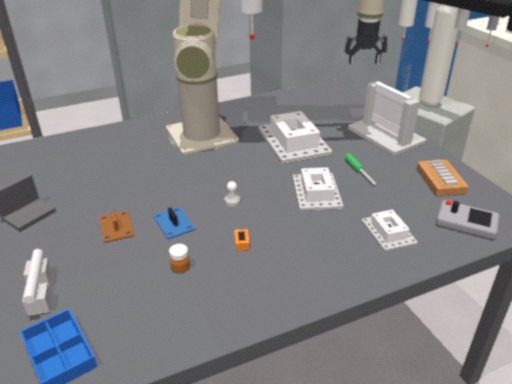

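Top view: three fixture look-alikes at (165,103) small, (192,185) middle and (163,293) large; the middle one is meant, and I'll check its size. Two plates have the cover's shape: blue at (345,196), which is meant, and orange-brown at (399,212). The orange cartridge is at (295,140), the ball at (280,205), the jar at (357,132) and the driver at (129,200).

Run:
```python
from h import *
im=cv2.imread('pics/top0.png')
a=cv2.resize(im[145:225,155:230],None,fx=5,fy=5,interpolation=cv2.INTER_CUBIC)   #375x400
b=cv2.resize(im[120:160,280:310],None,fx=5,fy=5,interpolation=cv2.INTER_CUBIC) #150x200
c=cv2.resize(im[170:222,322:370],None,fx=5,fy=5,interpolation=cv2.INTER_CUBIC) #240x260
o=np.zeros((400,765,3),np.uint8); o[:,:375]=a; o[:200,375:525]=b; o[:260,525:765]=c
cv2.imwrite('pics/c1.png',o)
for n,px,z in [('small',(165,103),30),('mid',(192,185),52),('large',(163,293),70),('cart',(295,140),28),('cover',(345,196),6)]: print(n,unproj('top',[px],z)[0].round(0))
# base plate corners sizes
for n,p in [('small',[(153,80),(184,83),(178,126),(146,124)]),('mid',[(185,150),(223,162),(203,220),(163,207)]),('large',[(138,245),(200,251),(190,341),(127,335)])]:
    q=unproj('top',p,12); print(n,np.linalg.norm(np.roll(q,-1,0)-q,axis=1).round(0))
```

```text
small [752. 287.  30.]
mid [500. 201.  52.]
large [200. 277.  70.]
cart [ 631. -100.   28.]
cover [ 465. -245.    6.]
small [ 96. 136.  98. 139.]
mid [121. 183. 126. 183.]
large [184. 257. 183. 258.]
```

View pics/c1.png

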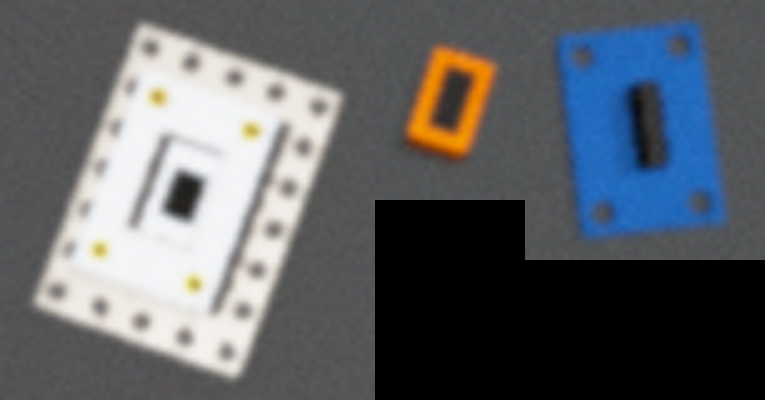

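```bash
cat > fit.py <<'E'
from h import *
from scipy.optimize import minimize
def hull(n,x,y,yaw,L,W,z0,z1,s=8):
    c,q=np.cos(yaw),np.sin(yaw)
    P=[[x+c*a*L/2-q*b*W/2,y+q*a*L/2+c*b*W/2,z] for a in(-1,1) for b in(-1,1) for z in(z0,z1)]
    return cv2.convexHull(proj(n,P).astype(np.float32))
def softmask(n,par,dim,box):
    x0,y0,x1,y1=box; s=8
    m=np.zeros(((y1-y0)*s,(x1-x0)*s),np.uint8)
    h=((hull(n,*par,*dim).reshape(-1,2)+.5-[x0,y0])*s-.5)
    cv2.fillPoly(m,[np.round(h*16).astype(np.int32)],255,shift=4)
    m=cv2.GaussianBlur(m,(0,0),s*0.7)
    return cv2.resize(m,(x1-x0,y1-y0),interpolation=cv2.INTER_AREA)/255.
def fit(masks,p0,dim):  # masks: list (cam, box, softimage)
    def cost(p):
        q=(p[0]*10,p[1]*10,p[2]*.2)
        return sum(((softmask(n,q,dim,b)-m)**2).sum() for n,b,m in masks)
    r=minimize(cost,[p0[0]/10,p0[1]/10,p0[2]/.2],method='Nelder-Mead',options=dict(initial_simplex=[[p0[0]/10+a,p0[1]/10+b,p0[2]/.2+c] for a,b,c in[(0,0,0),(1,0,0),(0,1,0),(0,0,1)]],xatol=1e-3,fatol=1e-3))
    return np.array([r.x[0]*10,r.x[1]*10,np.degrees(r.x[2]*.2)]),r.fun
E
python3 - <<'E'
from fit import *
T=cv2.imread('pics/top0.png');S=cv2.imread('pics/scene0.png')
def orange(im,b):
    x0,y0,x1,y1=b; c=im[y0:y1,x0:x1].astype(float)
    m=np.clip((c[...,2]-c[...,0]-10)/180,0,1)
    hard=(m>.5).astype(np.uint8); k,_=cv2.findContours(hard,cv2.RETR_EXTERNAL,cv2.CHAIN_APPROX_NONE)
    f=np.zeros_like(hard); cv2.drawContours(f,[max(k,key=cv2.contourArea)],-1,1,-1); f=cv2.erode(f,np.ones((3,3)))
    return np.maximum(m,f)
bt=(280,120,312,162); bs=(225,222,260,258)
mt=('top',bt,orange(T,bt)); ms=('scene',bs,orange(S,bs))
for M in ([mt],[ms],[mt,ms]): print('cart',*fit(M,(631,-100,np.radians(-15)),(56,36,0,28)))
def quad(px,z,cm='top'):
    q=unproj(cm,px,z)[:,:2]; c=q.mean(0); d=(q[0]+q[1]-q[2]-q[3]); print(c,'yaw',np.degrees(np.arctan2(d[1],d[0])),np.linalg.norm(np.roll(q,-1,0)-q,axis=1)); return c
f=lambda p,ox,oy:(np.array(p)+.5)/5-.5+[ox,oy]
quad(f([(158,97),(252,131),(194,284),(99,250)],155,145),52)
quad(f(np.array([(583,57),(680,46),(700,203),(602,212)])-[525,0],322,170),6)
# brass centroids in both
for n,im,b in [('top',T,(170,155,220,210)),('scene',S,(295,160,345,205))]:
    x0,y0,x1,y1=b;c=im[y0:y1,x0:x1].astype(float); w=np.clip(np.minimum(c[...,2],c[...,1])-c[...,0]-40,0,None)
    k,l,st,ce=cv2.connectedComponentsWithStats((w>0).astype(np.uint8))
    P=[]
    for i in range(1,k):
        if st[i,4]>=3:
            yy,xx=np.where(l==i); ww=w[yy,xx]; P.append([(xx*ww).sum()/ww.sum()+x0,(yy*ww).sum()/ww.sum()+y0])
    P=np.array(P); print(n,P.round(1).tolist()); print(unproj(n,P,52).round(1).tolist())
E
```

```text
cart [ 634.58626157 -100.23643502  -19.60351407] 3.6256853133410227
cart [ 634.18125635 -102.1663109   -19.2756655 ] 3.0078842539194324
cart [ 634.07957593 -101.09245775  -21.27993466] 11.239995300952625
[506.78003049 207.44960367] yaw -20.913770591085576 [58.33482831 94.07563397 58.45382443 94.55026405]
[ 466.34670012 -244.91886209] yaw 4.847507483114084 [57.91291838 93.93345363 57.87053162 92.75522663]
top [[186.2, 164.0], [204.8, 170.8], [174.5, 194.5], [193.1, 201.2]]
[[561.3, 218.0, 52.0], [540.4, 164.1, 52.0], [473.4, 251.5, 52.0], [453.1, 197.7, 52.0]]
scene []
[]
```

The middle fixture measures 183x123 mm, close to the specified 180x130. It sits at about (507,207.6) with yaw -21°. The cartridge is at (634.4,-101), yaw -20°, and the cover at (466,-245), yaw 5°. Moving over the cartridge.

Request:
arm_command(commands=[[100,[0.6,-0.9,0],[0,0,0]],[100,[0.6,-0.9,0],[0,0,0]],[100,[0.6,-0.9,0],[0,0,0]],[100,[0.6,-0.9,0],[0,0,0]],[100,[0.6,-0.9,0],[0,0,0]]], force=40)

```text
time: 0.52
tool_pos: [267.7, 434.6, 245.0]
tcp_rot: [-89.8, 0.4, 73.0]
ft_force: [0.5, 0.5, 0.0]
finger_gap: 85.2
```

Request:
arm_command(commands=[[100,[0.6,-0.9,0],[0,0,0]],[100,[0.6,-0.9,0],[0,0,0]],[100,[0.6,-0.9,0],[0,0,0]],[100,[0.6,-0.9,0],[0,0,0]],[100,[0.6,-0.9,0],[0,0,0]]])

```text
time: 0.93
tool_pos: [359.2, 291.7, 242.7]
tcp_rot: [-89.7, 0.5, 73.1]
ft_force: [0.6, -0.4, 1.0]
finger_gap: 85.7
```

Request:
arm_command(commands=[[100,[0.6,-0.9,0],[0,0,0]],[100,[0.6,-0.9,0],[0,0,0]],[100,[0.6,-0.9,0],[0,0,0]],[100,[0.6,-0.9,0],[0,0,0]],[100,[0.6,-0.9,0],[0,0,0]]])

```text
time: 1.35
tool_pos: [451.0, 148.7, 241.2]
tcp_rot: [-89.6, 0.6, 73.1]
ft_force: [0.2, 0.4, -0.3]
finger_gap: 85.3
```

Request:
arm_command(commands=[[100,[0.6,-0.9,0],[0,0,0]],[100,[0.6,-0.9,0],[0,0,0]],[100,[0.6,-0.9,0],[0,0,0]],[100,[0.6,-0.9,0],[0,0,0]],[100,[0.6,-0.9,0],[0,0,0]]])

```text
time: 1.77
tool_pos: [543.0, 5.4, 239.3]
tcp_rot: [-89.5, 0.6, 73.1]
ft_force: [0.5, -0.1, 0.2]
finger_gap: 85.6
```

```bash
python3 -c "
import bench
print(bench.nose_length, bench.nose_length() if callable(bench.nose_length) else '')
s=bench.sense();print(s['tool_pos'],s['tcp_rot'],s['finger_gap'],s['time'])"
```

```text
19.0 
[542.95129374   5.42366488 239.26903801] [-89.46788008   0.63323152  73.09128468] 85.56618501283917 1.7667
```

```bash
cat > go.py <<'E'
import sys; from bench import sense; from scipy.spatial.transform import Rotation as Q
import numpy as np
def go(x,y,z,yaw):
    s=sense(); d=np.array([x,y,z])-s['tool_pos']
    r=(Q.from_euler('xyz',[-90,0,yaw],degrees=True)*Q.from_euler('xyz',s['tcp_rot'],degrees=True).inv()).as_rotvec(degrees=True)
    print('t',round(s['time'],2),'pos',s['tool_pos'].round(1),'rot',s['tcp_rot'].round(2),'F',s['ft_force'].round(1),'gap',round(s['finger_gap'],1)); print('units',(d/30).round(3),'turn',r.round(2))
if __name__=='__main__': go(*map(float,sys.argv[1:5]))
E
python3 go.py 634.4 -101 140 70
```

```text
t 1.77 pos [543.    5.4 239.3] rot [-89.47   0.63  73.09] F [ 0.5 -0.1  0.2] gap 85.6
units [ 3.048 -3.547 -3.309] turn [ 0.43 -0.71 -3.09]
```

Request:
arm_command(commands=[[100,[0.6,-0.7,-0.6],[0.1,-0.2,-0.8]],[100,[0.6,-0.7,-0.6],[0.1,-0.2,-0.8]],[100,[0.6,-0.7,-0.6],[0.1,-0.2,-0.8]],[100,[0.6,-0.7,-0.6],[0.1,-0.2,-0.7]],[100,[0.6,-0.7,-0.6],[0,0,0]]])

```text
time: 2.18
tool_pos: [638.7, -108.2, 149.6]
tcp_rot: [-90.6, -0.1, 69.7]
ft_force: [-0.6, 0.8, 0.9]
finger_gap: 85.6
```

Request:
arm_command(commands=[[100,[0,0,0],[0,0,0]],[100,[0,0,0],[0,0,0]]])

```text
time: 2.35
tool_pos: [637.1, -112.4, 140.5]
tcp_rot: [-89.9, 0.0, 69.4]
ft_force: [-0.2, -0.4, -0.1]
finger_gap: 85.4
```

```bash
python3 go.py 634.4 -101 33 70
python3 - <<'E'
from h import *
im=snapshot('top'); crop(im,270,100,330,170,6,'pics/t2.png')
im=snapshot('scene'); cv2.imwrite('pics/s2.png',np.hstack([cv2.imread('pics/t2.png'),cv2.resize(im[185:255,205:275],None,fx=6,fy=6,interpolation=cv2.INTER_CUBIC)]))
E
```

```text
t 2.35 pos [ 637.1 -112.4  140.5] rot [-8.995e+01  3.000e-02  6.942e+01] F [-0.2 -0.4 -0.1] gap 85.4
units [-0.09   0.38  -3.584] turn [ 0.01 -0.06  0.58]
```

View pics/s2.png

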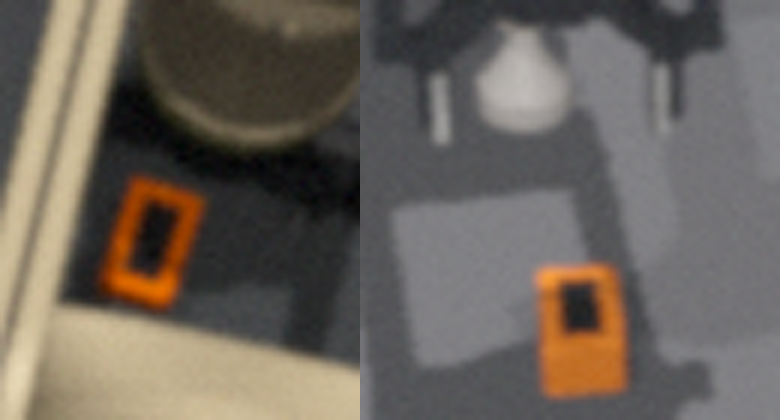

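The scene crop shows both fingertips at about (218,208) and (256,207), straddling the line to the cartridge. Nothing else is in the way, so I'll descend.

Request:
arm_command(commands=[[100,[-0.1,0.35,-0.5],[0,0,0.6]],[100,[0,0,-0.8],[0,0,0]],[100,[0,0,-0.8],[0,0,0]],[100,[0,0,-0.4],[0,0,0]],[100,[0,0,0],[0,0,0]]])

```text
time: 2.87
tool_pos: [636.2, -96.8, 73.5]
tcp_rot: [-90.7, -0.1, 70.4]
ft_force: [-0.4, -0.1, -0.1]
finger_gap: 85.2
```

```bash
python3 go.py 634.4 -101 33 70
python3 - <<'E'
from h import *
print(proj('scene',[[637.1+s*.3515*43,-112.4+s*.936*43,140.5-19+6] for s in(-1,1)]))
E
```

```text
t 2.87 pos [636.2 -96.8  73.5] rot [-9.073e+01 -9.000e-02  7.037e+01] F [-0.4 -0.1 -0.1] gap 85.2
units [-0.061 -0.139 -1.349] turn [ 0.16  0.71 -0.36]
[[220.41776539 208.52827657]
 [253.5701267  207.02205291]]
```

Request:
arm_command(commands=[[100,[-0.05,-0.13,-0.5],[0.1,0.6,-0.3]],[100,[0,0,-0.5],[0,0,0]],[100,[0,0,-0.3],[0,0,0]],[100,[0,0,0],[0,0,0]]])

```text
time: 3.2
tool_pos: [636.9, -100.2, 36.4]
tcp_rot: [-90.4, -0.0, 70.1]
ft_force: [-0.5, -0.0, -0.1]
finger_gap: 85.5
```

```bash
python3 go.py 634.4 -101 33 70
```

```text
t 3.2 pos [ 636.9 -100.2   36.4] rot [-9.044e+01 -2.000e-02  7.014e+01] F [-0.5 -0.  -0.1] gap 85.5
units [-0.082 -0.026 -0.112] turn [ 0.13  0.42 -0.14]
```

Request:
arm_command(commands=[[100,[-0.09,-0.03,-0.12],[0.1,0.4,-0.1]],[100,[0,0,0],[0,0,0]],[40,[0,0,0],[0,0,0]],[40,[0,0,0],[0,0,0]],[35,[0,0,0],[0,0,0]]], force=40)

```text
time: 3.62
tool_pos: [634.7, -101.9, 33.3]
tcp_rot: [-90.0, 0.0, 70.0]
ft_force: [-0.1, -1.3, 0.9]
finger_gap: 52.0
```

Request:
arm_command(commands=[[20,[0,0,0],[0,0,0]],[20,[0,0,0],[0,0,0]],[20,[0,0,0],[0,0,0]],[20,[0,0,0],[0,0,0]],[20,[0,0,0],[0,0,0]]])

```text
time: 4.03
tool_pos: [636.0, -102.2, 35.3]
tcp_rot: [-90.2, 0.0, 70.0]
ft_force: [-0.6, -0.2, -1.1]
finger_gap: 34.9
```

```bash
python3 go.py 634.4 -101 33 70
```

```text
t 4.03 pos [ 636.  -102.2   35.3] rot [-90.22   0.    69.99] F [-0.6 -0.2 -1.1] gap 34.9
units [-0.053  0.041 -0.077] turn [0.08 0.21 0.01]
```

Request:
arm_command(commands=[[20,[0,0,0.5],[0,0,0]],[20,[0,0,0.9],[0,0,0]],[20,[0,0,0.9],[0,0,0]],[20,[0,0,0.9],[0,0,0]],[20,[0,0,0.7],[0,0,0]]])

```text
time: 4.45
tool_pos: [629.4, -100.5, 151.5]
tcp_rot: [-89.4, 0.1, 70.0]
ft_force: [1.0, -0.4, -0.6]
finger_gap: 35.2
```

Request:
arm_command(commands=[[20,[-0.35,0.85,0.1],[0,0,0]],[20,[-0.35,0.85,0],[0,0,0]],[20,[-0.35,0.85,0],[0,0,0]],[20,[-0.35,0.85,0],[0,0,0]],[20,[-0.35,0.85,0],[0,0,0]]])

```text
time: 4.87
tool_pos: [581.7, 24.2, 171.5]
tcp_rot: [-90.6, -0.0, 69.5]
ft_force: [-0.6, 0.5, -0.1]
finger_gap: 34.9
```

Request:
arm_command(commands=[[20,[-0.35,0.85,0],[0,0,0]],[20,[-0.35,0.85,0],[0,0,0]],[20,[-0.35,0.85,0],[0,0,0]],[20,[-0.35,0.85,0],[0,0,0]],[20,[-0.35,0.85,0],[0,0,0]]])

```text
time: 5.28
tool_pos: [526.6, 157.5, 178.8]
tcp_rot: [-90.9, -0.2, 69.5]
ft_force: [0.2, -0.4, -0.4]
finger_gap: 34.9
```

Request:
arm_command(commands=[[20,[0,0,0],[0,0,0]],[20,[0,0,0],[0,0,0]]])

```text
time: 5.45
tool_pos: [524.6, 162.6, 181.3]
tcp_rot: [-90.9, -0.4, 69.8]
ft_force: [0.6, 0.4, -0.0]
finger_gap: 34.9
```

```bash
python3 go.py 507 207.6 105 69
```

```text
t 5.45 pos [524.6 162.6 181.3] rot [-90.94  -0.35  69.81] F [ 0.6  0.4 -0. ] gap 34.9
units [-0.585  1.5   -2.543] turn [ 0.    1.01 -0.8 ]
```

Request:
arm_command(commands=[[20,[-0.2,0.5,-0.5],[0,0.4,-0.3]],[20,[-0.2,0.5,-0.6],[0,0.3,-0.3]],[20,[-0.2,0.5,-0.6],[0,0.3,-0.2]],[20,[0,0,-0.4],[0,0,0]],[20,[0,0,0],[0,0,0]]])

```text
time: 5.87
tool_pos: [509.8, 206.6, 122.5]
tcp_rot: [-90.5, -0.2, 68.9]
ft_force: [-1.0, 0.2, -0.7]
finger_gap: 35.1
```

Request:
arm_command(commands=[[20,[0,0,0],[0,0,0]]])

```text
time: 5.95
tool_pos: [510.0, 205.9, 122.6]
tcp_rot: [-90.4, -0.2, 68.9]
ft_force: [-0.6, 0.2, -0.3]
finger_gap: 34.7
```

```bash
python3 go.py 507 207.6 105 69
python3 - <<'E'
from h import *
im=snapshot('top'); cv2.imwrite('pics/t3.png',im); a=cv2.resize(im[145:225,155:230],None,fx=5,fy=5,interpolation=cv2.INTER_CUBIC)
im=snapshot('scene'); cv2.imwrite('pics/s3.png',im); b=cv2.resize(im[135:215,280:360],None,fx=5,fy=5,interpolation=cv2.INTER_CUBIC)
cv2.imwrite('pics/c3.png',np.hstack([a,b]))
E
```

```text
t 5.95 pos [510.  205.9 122.6] rot [-90.44  -0.18  68.86] F [-0.6  0.2 -0.3] gap 34.7
units [-0.1    0.058 -0.586] turn [-0.01  0.47  0.14]
```

View pics/c3.png

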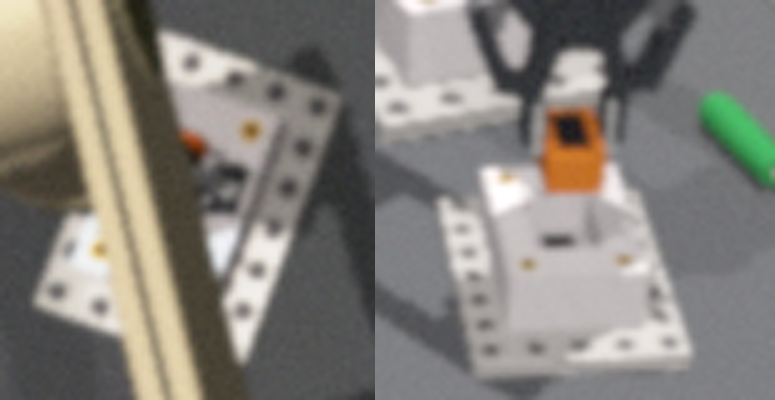

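Scene crop: the cartridge hangs upright above the housing, and brass threads are visible at crop (508,178), (528,264) and (628,260). The top view is blocked by the arm. I'll fit the cartridge in the scene image and compare it with the threads in the same image.

Run:
```python
from fit import *
S=cv2.imread('pics/s3.png')
b=(303,150,338,180); x0,y0,x1,y1=b; c=S[y0:y1,x0:x1].astype(float)
m=np.clip((c[...,2]-c[...,0]-25)/110,0,1); 
hard=(m>.5).astype(np.uint8); k,_=cv2.findContours(hard,cv2.RETR_EXTERNAL,cv2.CHAIN_APPROX_NONE)
k=max(k,key=cv2.contourArea); f=np.zeros_like(hard); cv2.drawContours(f,[k],-1,1,-1); m=np.maximum(m*(cv2.dilate(f,np.ones((3,3)))),cv2.erode(f,np.ones((3,3))))
for z in(85,87.3,89): print(z,*fit([('scene',b,m)],(510,206,np.radians(-21)),(56,36,z,z+28)))
f=lambda p:(np.array(p)+.5)/5-.5+[280,135]
q=unproj('scene',f(np.array([(508,178),(528,264),(628,260)])-[375,0]),52)[:,:2]; print(q)
print('pairs',np.linalg.norm(q[0]-q[1]),np.linalg.norm(q[1]-q[2]),'centre from diagonal',(q[0]+q[2])/2, 'yaw',np.degrees(np.arctan2(*(q[0]-q[1])[::-1])))
# expected thread pixels
y=np.radians(-21);R=np.array([[np.cos(y),-np.sin(y)],[np.sin(y),np.cos(y)]])
P=[[*( [507,207.6]+R@np.array(v)),52] for v in[(47,29),(47,-29),(-47,-29),(-47,29)]]
print((proj('scene',P)-[280,135])*5+[375,0])
```

```text
85 [508.47282274 209.60692705 -32.60306961] 49.55730707515546
87.3 [511.51429657 207.0870811  -32.10555892] 49.934374636582874
89 [514.37532648 205.107053   -31.51251274] 50.2452774362054
[[455.63752876 195.51200547]
 [543.71263374 160.60933547]
 [565.3288988  216.96648149]]
pairs 94.7386958404752 60.36050714209601 centre from diagonal [510.48321378 206.23924348] yaw 158.38241717296808
[[623.72671503 254.15456692]
 [527.85018746 257.96969077]
 [506.3546026  173.04784951]
 [597.56700566 169.52354607]]
```

Request:
arm_command(commands=[[20,[-0.04,0.03,-0.5],[0,0.4,0.1]],[20,[0,0,-0.4],[0,0,0]],[20,[0,0,-0.1],[0,0,0]],[20,[0,0,0],[0,0,0]],[20,[0,0,0],[0,0,0]]])

```text
time: 6.47
tool_pos: [511.7, 204.7, 92.7]
tcp_rot: [-90.3, -0.2, 68.8]
ft_force: [-0.2, -0.0, -0.1]
finger_gap: 35.0
```

```bash
python3 go.py 508.5 207 91 69
python3 - <<'E'
from h import *
ims=[snapshot('scene').astype(np.float32) for _ in range(4)]; im=np.mean(ims,0).astype(np.uint8); cv2.imwrite('pics/s4.png',im)
crop(im,295,150,345,200,12,'pics/c4.png')
E
```

```text
t 6.47 pos [511.7 204.7  92.7] rot [-90.28  -0.17  68.76] F [-0.2 -0.  -0.1] gap 35.0
units [-0.106  0.076 -0.057] turn [-0.06  0.32  0.24]
```

View pics/c4.png

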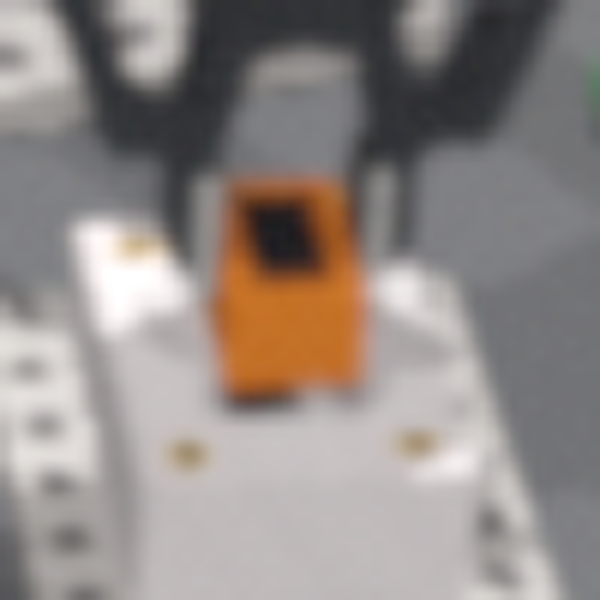

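Run:
```python
from h import *
f=lambda p:(np.array(p)+.5)/12-.5+[295,150]
q=unproj('scene',f([(137,244),(188,455),(417,443)]),52)[:,:2]; print(q.round(1))
c=(q[0]+q[2])/2; e=(q[1]-q[0]); e/=np.linalg.norm(e); n=np.array([-e[1],e[0]]); print('c',c,np.degrees(np.arctan2(e[1],e[0])))
for z in (55,57.4,59):
    k=unproj('scene',f([(225,398),(362,386)]),z)[:,:2]; print(z,k.round(1),'len',np.linalg.norm(k[0]-k[1]),'local',((k-c)@np.c_[e,n]).round(1))
# top corners at z+28: near-left,near-right? px of top face front edge approx
for z in (85.4,): 
    k=unproj('scene',f([(228,282),(355,276),(345,180),(232,182)]),z)[:,:2]; print('top',((k-c)@np.c_[e,n]).round(1))
# predicted px for centred cartridge at z0=57.4
P=[[*(c+e*a*28+n*b*18),z] for z in(57.4,85.4) for a,b in[(1,-1),(1,1),(-1,1),(-1,-1)]]
print(((proj('scene',P)-[295,150]+.5)*12-.5).round(0).tolist())
```

```text
[[453.7 195.7]
 [544.  160.5]
 [563.5 214.9]]
c [508.60214621 205.31001678] -21.318202237902934
55 [[529.7 179. ]
 [539.6 212.9]] len 35.39718851122316 local [[ 29.2 -16.9]
 [ 26.1  18.4]]
57.4 [[532.7 177.1]
 [542.6 211. ]] len 35.297999296688076 local [[ 32.7 -17.5]
 [ 29.6  17.6]]
59 [[534.7 175.9]
 [544.5 209.7]] len 35.23187315366488 local [[ 35.  -17.9]
 [ 31.9  17.2]]
top [[ 22.2 -16.8]
 [ 21.5  15.3]
 [-23.2  19.9]
 [-24.1  -9.1]]
[[220.0, 388.0], [362.0, 382.0], [327.0, 261.0], [190.0, 266.0], [227.0, 295.0], [370.0, 290.0], [335.0, 170.0], [195.0, 175.0]]
```

Request:
arm_command(commands=[[20,[-0.11,0.05,0],[0,0.3,0]],[20,[0,0,0],[0,0,0]],[20,[0,0,0],[0,0,0]]])

```text
time: 6.92
tool_pos: [509.2, 207.1, 94.7]
tcp_rot: [-90.1, -0.2, 68.8]
ft_force: [-0.1, 0.7, -0.2]
finger_gap: 35.0
```

```bash
python3 go.py 508.3 206.2 85 68.7
```

```text
t 6.92 pos [509.2 207.1  94.7] rot [-90.12  -0.18  68.79] F [-0.1  0.7 -0.2] gap 35.0
units [-0.028 -0.031 -0.325] turn [-0.12  0.17 -0.09]
```

Request:
arm_command(commands=[[20,[-0.03,-0.03,-0.2],[-0.1,0.2,-0.1]],[20,[0,0,-0.15],[0,0,0]],[20,[0,0,-0.1],[0,0,0]]])

```text
time: 7.17
tool_pos: [509.1, 206.7, 81.7]
tcp_rot: [-90.1, -0.1, 68.7]
ft_force: [-0.2, 0.5, -0.1]
finger_gap: 34.7
```

```bash
python3 go.py 508.3 206.2 75 68.7
```

```text
t 7.17 pos [509.1 206.7  81.7] rot [-90.08  -0.1   68.71] F [-0.2  0.5 -0.1] gap 34.7
units [-0.026 -0.016 -0.222] turn [-0.06  0.11 -0.01]
```

Request:
arm_command(commands=[[20,[0,0,-0.15],[0,0,0]],[20,[0,0,-0.08],[0,0,0]]])

```text
time: 7.33
tool_pos: [508.6, 206.5, 73.3]
tcp_rot: [-90.0, -0.1, 68.7]
ft_force: [-0.1, -0.0, -0.2]
finger_gap: 35.2
```

```bash
python3 go.py 508.3 206.2 75 68.7
python3 - <<'E'
from h import *
im=np.mean([snapshot('scene').astype(np.float32) for _ in range(4)],0).astype(np.uint8); cv2.imwrite('pics/s5.png',im)
crop(im,295,150,345,200,12,'pics/c5.png')
E
```

```text
t 7.33 pos [508.6 206.5  73.3] rot [-9.004e+01 -6.000e-02  6.871e+01] F [-0.1 -0.  -0.2] gap 35.2
units [-0.012 -0.01   0.056] turn [-0.04  0.06 -0.01]
```

View pics/c5.png

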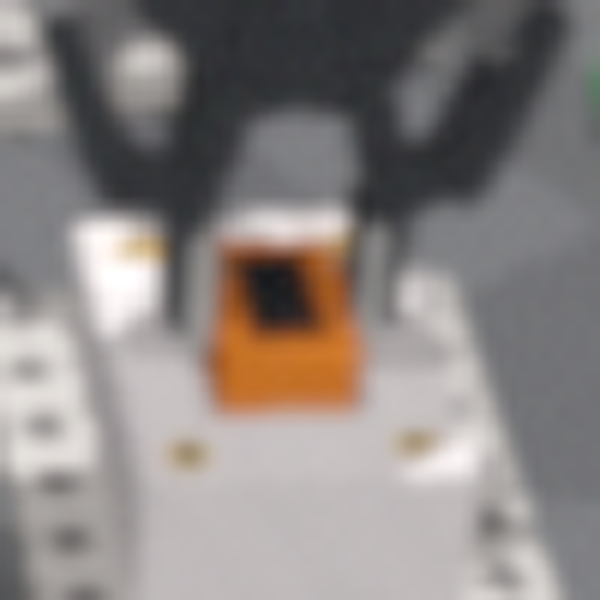

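The cartridge is seated in the recess mouth with no contact force: the front face is cut off at the housing top, at crop (215–358, 408). Releasing it.

Request:
arm_command(commands=[[70,[0,0,0],[0,0,0]],[70,[0,0,0.05],[0,0,0]],[70,[0,0,0.05],[0,0,0]],[70,[0,0,0.5],[0,0,0]],[70,[0,0,0.5],[0,0,0]]])

```text
time: 7.95
tool_pos: [507.5, 206.1, 106.1]
tcp_rot: [-89.9, 0.1, 68.7]
ft_force: [0.1, -0.4, 0.7]
finger_gap: 60.0
```

Request:
arm_command(commands=[[0,[0,0,0.1],[0,0,0]],[0,[0,0,0],[0,0,0]],[0,[0,0,0],[0,0,0]],[0,[0,0,0],[0,0,0]],[0,[0,0,0],[0,0,0]]])

```text
time: 8.37
tool_pos: [509.9, 206.8, 112.5]
tcp_rot: [-90.2, -0.2, 68.7]
ft_force: [-0.2, -0.2, 0.2]
finger_gap: 0.5
```

Request:
arm_command(commands=[[0,[0,0,0],[0,0,0]],[0,[0,0,0],[0,0,0]]])

```text
time: 8.53
tool_pos: [509.1, 206.6, 111.1]
tcp_rot: [-90.1, -0.1, 68.7]
ft_force: [-0.5, -0.4, 0.5]
finger_gap: -0.1
```

```bash
python3 go.py 508.6 206.5 80 68.7
python3 - <<'E'
from h import *
im=np.mean([snapshot('scene').astype(np.float32) for _ in range(3)],0).astype(np.uint8); cv2.imwrite('pics/s6.png',im)
crop(im,295,150,345,200,12,'pics/c6.png')
E
```

```text
t 8.53 pos [509.1 206.6 111.1] rot [-90.1  -0.1  68.7] F [-0.5 -0.4  0.5] gap -0.1
units [-0.016 -0.003 -1.038] turn [-0.06  0.13  0.  ]
```

View pics/c6.png

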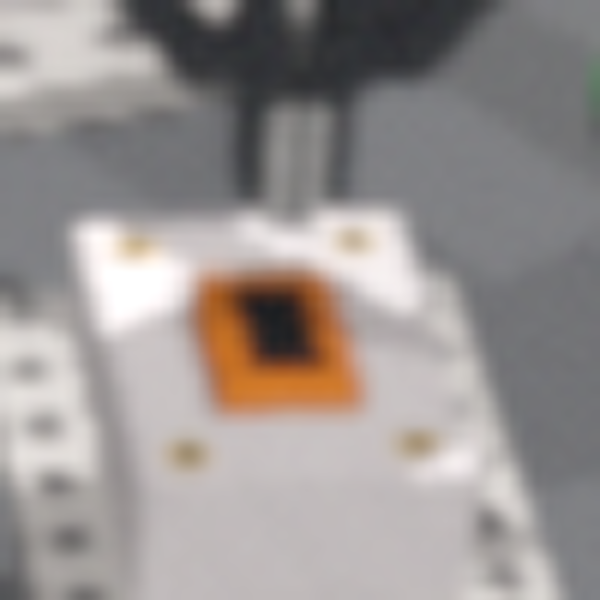

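The cartridge is in the recess and slightly proud, as expected. Pressing with shut fingertips.

Request:
arm_command(commands=[[0,[0,0,-0.5],[0,0,0]],[0,[0,0,-0.4],[0,0,0]],[0,[0,0,-0.1],[0,0,0]],[0,[0,0,0],[0,0,0]]])

```text
time: 9.02
tool_pos: [509.6, 206.7, 80.4]
tcp_rot: [-90.2, -0.1, 68.7]
ft_force: [-0.8, -0.2, -0.6]
finger_gap: 0.1
```

Request:
arm_command(commands=[[0,[0,0,-0.08],[0,0,0]]])

```text
time: 9.1
tool_pos: [509.6, 206.7, 77.9]
tcp_rot: [-90.1, -0.1, 68.7]
ft_force: [0.3, -1.1, 0.4]
finger_gap: 0.0
```

```bash
python3 go.py 508.6 206.5 71 68.7
```

```text
t 9.1 pos [509.6 206.7  77.9] rot [-90.14  -0.14  68.7 ] F [ 0.3 -1.1  0.4] gap 0.0
units [-0.032 -0.008 -0.232] turn [-0.08  0.19 -0.  ]
```

Request:
arm_command(commands=[[0,[-0.03,0,-0.08],[0,0,0]]])

```text
time: 9.18
tool_pos: [509.0, 206.8, 75.7]
tcp_rot: [-90.2, -0.2, 68.7]
ft_force: [2.0, -0.9, 3.9]
finger_gap: -0.0
```

Request:
arm_command(commands=[[0,[0,0,-0.07],[0,0,0]]])

```text
time: 9.27
tool_pos: [509.4, 206.8, 74.2]
tcp_rot: [-90.2, -0.2, 68.7]
ft_force: [-2.0, -0.8, 4.7]
finger_gap: 0.2
```

Request:
arm_command(commands=[[0,[0,0,-0.07],[0,0,0]]])

```text
time: 9.35
tool_pos: [509.5, 206.9, 72.5]
tcp_rot: [-90.2, -0.2, 68.7]
ft_force: [-3.1, -0.5, 5.0]
finger_gap: 0.1
```

Request:
arm_command(commands=[[0,[0,0,-0.04],[0,0,0]]])

```text
time: 9.43
tool_pos: [509.4, 206.9, 71.5]
tcp_rot: [-90.2, -0.2, 68.7]
ft_force: [-2.5, -0.4, 4.8]
finger_gap: -0.0
```

Request:
arm_command(commands=[[0,[0,0,-0.06],[0,0,0]]])

```text
time: 9.52
tool_pos: [509.4, 206.9, 71.0]
tcp_rot: [-90.2, -0.2, 68.7]
ft_force: [-14.0, -5.7, 29.0]
finger_gap: 0.3
```

Request:
arm_command(commands=[[0,[0,0,-0.05],[0,0,0]]])

```text
time: 9.6
tool_pos: [509.4, 206.8, 71.0]
tcp_rot: [-90.2, -0.1, 68.7]
ft_force: [-11.1, -4.8, 20.5]
finger_gap: 0.0
```

Request:
arm_command(commands=[[0,[0,0,-0.05],[0,0,0]]])

```text
time: 9.68
tool_pos: [509.4, 206.8, 71.0]
tcp_rot: [-90.2, -0.1, 68.7]
ft_force: [-8.9, -2.9, 15.9]
finger_gap: 0.0
```

The pad bottomed out: force rose to 29 N at TCP z = 71.0, so the tips are at 52.0 mm, flush. Lifting and moving to the cover.

Request:
arm_command(commands=[[0,[0,0,0.3],[0,0,0]],[0,[0,0,0.9],[0,0,0]],[0,[0,0,0.9],[0,0,0]],[30,[0,0,0.9],[0,0,0]],[60,[0,0,0.5],[0,0,0]]])

```text
time: 10.1
tool_pos: [505.4, 205.8, 175.6]
tcp_rot: [-89.8, 0.2, 68.7]
ft_force: [1.2, -0.6, 0.6]
finger_gap: 23.7
```

Request:
arm_command(commands=[[60,[-0.1,-0.9,0],[0,0,1.7]],[60,[-0.1,-0.9,0],[0,0,1.7]],[60,[-0.1,-0.9,0],[0,0,1.7]],[60,[-0.1,-0.9,0],[0,0,1.7]],[60,[-0.1,-0.9,0],[0,0,1.7]]])

```text
time: 10.52
tool_pos: [494.5, 72.6, 185.2]
tcp_rot: [-90.6, -0.4, 78.0]
ft_force: [0.4, -0.2, 0.5]
finger_gap: 51.4
```

Request:
arm_command(commands=[[60,[-0.1,-0.9,0],[0,0,1.7]],[60,[-0.1,-0.9,0],[0,0,1.7]],[60,[-0.1,-0.9,0],[0,0,1.7]],[60,[-0.1,-0.9,0],[0,0,1.7]],[60,[-0.1,-0.9,0],[0,0,1.7]]])

```text
time: 10.93
tool_pos: [479.2, -68.5, 187.5]
tcp_rot: [-91.0, -0.4, 87.0]
ft_force: [0.3, -0.3, -0.8]
finger_gap: 51.0
```

Request:
arm_command(commands=[[60,[-0.1,-0.9,0],[0,0,1.7]],[60,[-0.1,-0.9,0],[0,0,1.7]],[60,[-0.1,-0.9,0],[0,0,1.7]],[60,[-0.1,-0.9,0],[0,0,1.7]],[60,[0,-0.5,0],[0,0,1.7]]])

```text
time: 11.35
tool_pos: [466.2, -199.9, 189.8]
tcp_rot: [-91.2, -0.2, 95.9]
ft_force: [0.7, 0.1, -0.1]
finger_gap: 51.3
```

Request:
arm_command(commands=[[60,[0,0,0],[0,0,0]],[60,[0,0,0],[0,0,0]]])

```text
time: 11.52
tool_pos: [465.9, -203.5, 190.3]
tcp_rot: [-91.3, -0.2, 95.7]
ft_force: [0.1, 1.1, 0.1]
finger_gap: 51.3
```

```bash
python3 go.py 466.3 -245 100 94.85
```

```text
t 11.52 pos [ 465.9 -203.5  190.3] rot [-91.3   -0.17  95.68] F [0.1 1.1 0.1] gap 51.3
units [ 0.013 -1.385 -3.011] turn [-0.29  1.28 -0.82]
```

Request:
arm_command(commands=[[60,[0.03,-0.7,-0.5],[-0.1,0.6,-0.4]],[60,[0,-0.6,-0.8],[-0.1,0.6,-0.4]],[60,[0,0,-0.8],[0,0,0]],[60,[0,0,-0.7],[0,0,0]],[60,[0,0,0],[0,0,0]]])

```text
time: 11.93
tool_pos: [470.1, -240.8, 107.3]
tcp_rot: [-90.5, 0.1, 94.8]
ft_force: [-0.7, 0.4, -0.2]
finger_gap: 51.5
```

```bash
python3 go.py 467 -245.5 31 94.85
python3 - <<'E'
from h import *
im=snapshot('scene'); cv2.imwrite('pics/s7.png',im)
crop(im,140,170,215,245,8,'pics/c7.png')
f=lambda p:p
E
```

```text
t 11.93 pos [ 470.1 -240.8  107.3] rot [-90.47   0.12  94.76] F [-0.7  0.4 -0.2] gap 51.5
units [-0.103 -0.158 -2.542] turn [0.08 0.48 0.09]
```

View pics/c7.png

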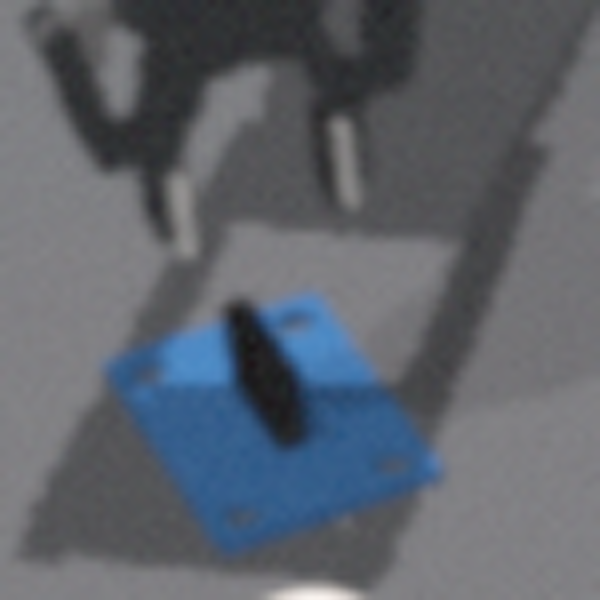

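Scene crop: the blue cover lies below the open fingers, with holes at crop (150,368), (295,318), (390,462) and (240,515). I'll check the pose from this camera, then descend.

Run:
```python
from h import *
q=unproj('scene',(np.array([(390,462),(240,515),(150,368),(295,318)])+.5)/8-.5+[140,170],6)[:,:2]
d=q[0]+q[1]-q[2]-q[3]; print(q.mean(0),np.degrees(np.arctan2(d[1],d[0])))
```

```text
[ 469.76813608 -247.97614685] 4.031673732563533
```

Request:
arm_command(commands=[[60,[-0.1,-0.16,-0.5],[0.1,0.5,0.1]],[60,[0,0,-0.8],[0,0,0]],[60,[0,0,-0.7],[0,0,0]],[60,[0,0,-0.2],[0,0,0]],[60,[0,0,0],[0,0,0]]])

```text
time: 12.4
tool_pos: [473.9, -244.4, 50.8]
tcp_rot: [-90.6, 0.4, 95.1]
ft_force: [-0.2, -0.7, -0.7]
finger_gap: 51.3
```

```bash
python3 go.py 467 -245.5 31 94.85
```

```text
t 12.4 pos [ 473.9 -244.4   50.8] rot [-90.6    0.38  95.05] F [-0.2 -0.7 -0.7] gap 51.3
units [-0.23  -0.037 -0.661] turn [ 0.32  0.63 -0.2 ]
```

Request:
arm_command(commands=[[60,[-0.22,-0.08,-0.2],[0.3,0.6,-0.4]],[60,[-0.05,0,-0.25],[0,0,0]],[60,[0,0,-0.1],[0,0,0]],[60,[0,0,0],[0,0,0]]])

```text
time: 12.73
tool_pos: [468.3, -247.7, 38.8]
tcp_rot: [-90.3, 0.2, 94.7]
ft_force: [-0.3, -0.2, 0.6]
finger_gap: 51.3
```

```bash
python3 go.py 468 -246.5 30 94.5
```

```text
t 12.73 pos [ 468.3 -247.7   38.8] rot [-90.28   0.23  94.68] F [-0.3 -0.2  0.6] gap 51.3
units [-0.011  0.041 -0.292] turn [ 0.2   0.3  -0.18]
```

Request:
arm_command(commands=[[60,[0,0.04,-0.28],[0.2,0.3,-0.2]],[60,[0,0,0],[0,0,0]],[40,[0,0,0],[0,0,0]],[5,[0,0,0],[0,0,0]],[5,[0,0,0],[0,0,0]]], force=80)

```text
time: 13.15
tool_pos: [469.3, -247.2, 31.0]
tcp_rot: [-90.1, 0.1, 94.4]
ft_force: [0.0, -0.1, 0.4]
finger_gap: 15.6
```

Request:
arm_command(commands=[[5,[0,0,0],[0,0,0]],[5,[0,0,0],[0,0,0]],[0,[0,0,0],[0,0,0]],[0,[0,0,0],[0,0,0]]])

```text
time: 13.48
tool_pos: [469.4, -247.2, 31.2]
tcp_rot: [-90.1, 0.1, 94.4]
ft_force: [-0.6, -0.9, -0.6]
finger_gap: 10.9
```

```bash
python3 go.py 468 -246.5 30 94.5
```

```text
t 13.48 pos [ 469.4 -247.2   31.2] rot [-9.009e+01  6.000e-02  9.443e+01] F [-0.6 -0.9 -0.6] gap 10.9
units [-0.046  0.024 -0.04 ] turn [0.05 0.09 0.07]
```

Request:
arm_command(commands=[[0,[0,0,0.3],[0,0,0]],[0,[0,0,0.8],[0,0,0]],[0,[0,0,0.9],[0,0,0]],[0,[0,0,0.9],[0,0,0]],[0,[0,0,0.9],[0,0,0]]])

```text
time: 13.9
tool_pos: [462.4, -242.7, 142.0]
tcp_rot: [-89.3, -0.6, 94.4]
ft_force: [0.4, -0.2, -2.5]
finger_gap: 11.0
```

Request:
arm_command(commands=[[0,[0.1,0.8,0.3],[0,0,-1.5]],[0,[0.1,0.9,0.2],[0,0,-1.5]],[0,[0.1,0.9,0],[0,0,-1.5]],[0,[0.1,0.9,0],[0,0,-1.5]],[0,[0.1,0.9,0],[0,0,-1.5]]])

```text
time: 14.32
tool_pos: [481.1, -113.8, 171.2]
tcp_rot: [-90.1, 0.0, 86.2]
ft_force: [0.8, -0.1, -1.4]
finger_gap: 10.5
```

Request:
arm_command(commands=[[0,[0.1,0.9,0],[0,0,-1.5]],[0,[0.1,0.9,0],[0,0,-1.5]],[0,[0.1,0.9,0],[0,0,-1.5]],[0,[0.1,0.9,0],[0,0,-1.5]],[0,[0.1,0.9,0],[0,0,-1.5]]])

```text
time: 14.73
tool_pos: [495.5, 27.8, 175.2]
tcp_rot: [-90.3, 0.0, 78.2]
ft_force: [0.2, 0.6, -0.4]
finger_gap: 10.8
```

Request:
arm_command(commands=[[0,[0.1,0.9,0],[0,0,-1.5]],[0,[0.1,0.9,0],[0,0,-1.5]],[0,[0.1,0.9,0],[0,0,-1.5]],[0,[0.1,0.8,0],[0,0,-1.5]],[0,[0,0.3,0],[0,0,-1.5]]])

```text
time: 15.15
tool_pos: [506.5, 150.8, 178.6]
tcp_rot: [-90.4, -0.1, 70.5]
ft_force: [-0.3, -0.7, -2.2]
finger_gap: 10.8
```

Request:
arm_command(commands=[[0,[0,0,0],[0,0,0]],[0,[0,0,0],[0,0,0]]])

```text
time: 15.32
tool_pos: [505.9, 153.4, 179.5]
tcp_rot: [-90.4, -0.1, 70.7]
ft_force: [-0.0, 0.3, -1.4]
finger_gap: 10.5
```

```bash
python3 go.py 509 206.5 130 68.7
```

```text
t 15.32 pos [505.9 153.4 179.5] rot [-90.39  -0.12  70.67] F [-0.   0.3 -1.4] gap 10.5
units [ 0.102  1.771 -1.649] turn [ 0.02  0.41 -1.97]
```

Run:
```python
from h import *
im=np.mean([snapshot('scene').astype(np.float32) for _ in range(3)],0).astype(np.uint8); cv2.imwrite('pics/s8.png',im)
```

Request:
arm_command(commands=[[0,[0.05,0.5,-0.2],[0,0.3,-0.6]],[0,[0.05,0.6,-0.6],[0,0.1,-0.6]],[0,[0,0.6,-0.6],[0,0,-0.7]],[0,[0,0,-0.2],[0,0,0]],[0,[0,0,0],[0,0,0]]])

```text
time: 15.88
tool_pos: [511.4, 198.6, 131.8]
tcp_rot: [-90.2, 0.0, 68.2]
ft_force: [-0.3, -0.2, -0.9]
finger_gap: 10.8
```

```bash
python3 go.py 509 206.5 93 68.7
python3 - <<'E'
from h import *
im=np.mean([snapshot('scene').astype(np.float32) for _ in range(3)],0).astype(np.uint8); cv2.imwrite('pics/s9.png',im)
a=cv2.imread('pics/s8.png'); f=lambda i:cv2.resize(i[130:205,285:350],None,fx=6,fy=6,interpolation=cv2.INTER_CUBIC)
cv2.imwrite('pics/c9.png',np.hstack([f(a),f(im)]))
E
```

```text
t 15.88 pos [511.4 198.6 131.8] rot [-90.24   0.    68.21] F [-0.3 -0.2 -0.9] gap 10.8
units [-0.079  0.264 -1.293] turn [0.09 0.23 0.49]
```

View pics/c9.png

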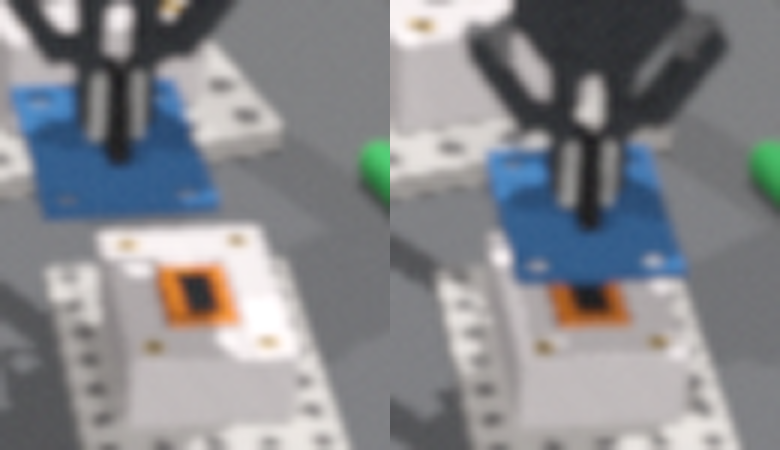

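Left: the cartridge looks flush in the recess. Right: the cover is held level above the housing, with holes at about (538,266), (655,260), (515,158) and (631,157). Measuring the cover against the threads in the same camera.

Run:
```python
from h import *
f=lambda p:(np.array(p)+.5)/6-.5+[285,130]
def quad(p,z):
    q=unproj('scene',f(p),z)[:,:2]; d=q[0]+q[1]-q[2]-q[3]; return q.mean(0).round(1),np.degrees(np.arctan2(d[1],d[0])).round(1),np.linalg.norm(np.roll(q,-1,0)-q,axis=1).round(0)
print('threads',quad([(268,342),(154,347),(126,244),(236,240)],52))
print('cover',quad([(265,260),(148,266),(125,158),(241,157)],106.6))
```

```text
threads (array([509.8, 204.1]), np.float64(-20.6), array([57., 95., 58., 94.]))
cover (array([513.8, 197.4]), np.float64(-23.0), array([ 58., 101.,  60.,  96.]))
```

Request:
arm_command(commands=[[0,[-0.08,0.26,-0.2],[0,0.2,0.4]],[0,[0,0,-0.4],[0,0,0]],[0,[0,0,-0.2],[0,0,0]],[0,[0,0,0],[0,0,0]],[0,[0,0,0],[0,0,0]]])

```text
time: 16.45
tool_pos: [511.9, 205.3, 110.7]
tcp_rot: [-90.4, -0.2, 68.5]
ft_force: [-0.2, -0.6, -3.3]
finger_gap: 10.6
```

```bash
python3 go.py 509 206.5 94 68.7
```

```text
t 16.45 pos [511.9 205.3 110.7] rot [-90.4   -0.18  68.47] F [-0.2 -0.6 -3.3] gap 10.6
units [-0.095  0.039 -0.555] turn [-0.03  0.44  0.23]
```

Request:
arm_command(commands=[[0,[-0.1,0.04,-0.25],[0,0.4,0.2]],[0,[0,0,-0.2],[0,0,0]],[0,[0,0,0],[0,0,0]],[0,[0,0,0],[0,0,0]]])

```text
time: 16.78
tool_pos: [508.4, 206.4, 95.6]
tcp_rot: [-90.0, -0.0, 68.7]
ft_force: [0.5, -0.3, -1.3]
finger_gap: 10.8
```

```bash
python3 go.py 509 206.5 94 68.7
```

```text
t 16.78 pos [508.4 206.4  95.6] rot [-89.97  -0.    68.7 ] F [ 0.5 -0.3 -1.3] gap 10.8
units [ 0.02   0.002 -0.054] turn [-0.01 -0.02  0.  ]
```

Request:
arm_command(commands=[[0,[0,0,-0.06],[0,0,0]],[0,[0,0,0],[0,0,0]],[0,[0,0,0],[0,0,0]]])

```text
time: 17.03
tool_pos: [508.4, 206.5, 93.6]
tcp_rot: [-90.0, -0.0, 68.7]
ft_force: [1.0, 0.5, -2.4]
finger_gap: 10.8
```

```bash
python3 go.py 509 206.5 94 68.7
python3 - <<'E'
from h import *
im=np.mean([snapshot('scene').astype(np.float32) for _ in range(6)],0).astype(np.uint8); cv2.imwrite('pics/s10.png',im)
crop(im,295,145,350,195,14,'pics/c10.png')
E
```

```text
t 17.03 pos [508.4 206.5  93.6] rot [-89.97  -0.    68.7 ] F [ 1.   0.5 -2.4] gap 10.8
units [0.019 0.001 0.012] turn [-0.01 -0.03 -0.  ]
```

View pics/c10.png

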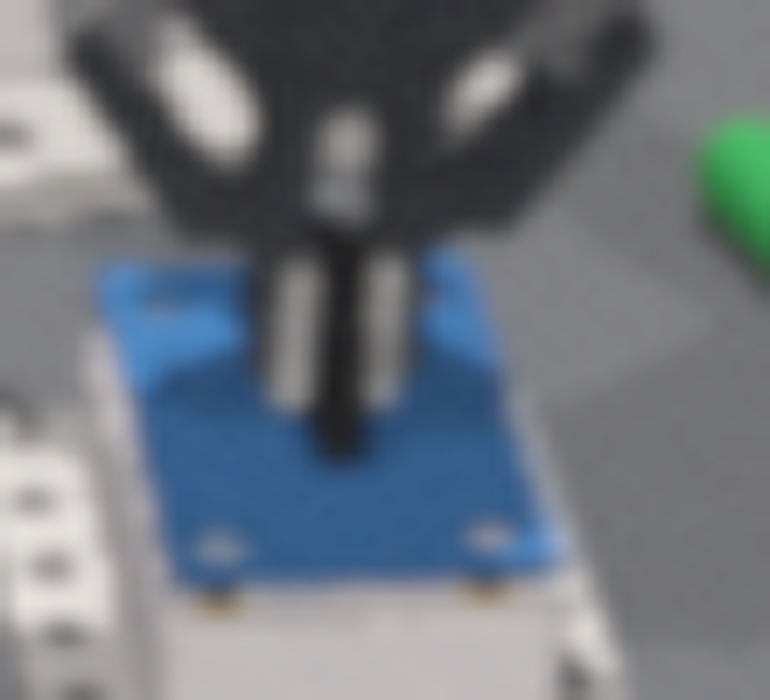

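Run:
```python
from h import *
g=lambda p,s,o:(np.array(p)+.5)/s-.5+o
th=unproj('scene',g([(417,443),(188,455),(137,244),(350,238)],12,[295,150]),52)[:,:2]
th2=unproj('scene',g([(268,342),(154,347),(126,244),(236,240)],6,[285,130]),52)[:,:2]
c=(th.mean(0)+th2.mean(0))/2; d=(th+th2); d=d[0]+d[1]-d[2]-d[3]; e=d/np.linalg.norm(d); n=np.array([-e[1],e[0]]); M=np.c_[e,n]
print('c',c,'yaw',np.degrees(np.arctan2(e[1],e[0])))
print('threads local',((th-c)@M).round(1).tolist(),((th2-c)@M).round(1).tolist())
for z in(65.4,68.4):
    h=unproj('scene',g([(488,537),(218,548),(160,305)],14,[295,145]),z)[:,:2]; print(z,'holes local (47,29),(47,-29),(-47,-29):',((h-c)@M).round(1).tolist())
k=unproj('scene',g([(562,575),(176,588)],14,[295,145]),62.4)[:,:2]; print('lower near corners (60,42),(60,-42):',((k-c)@M).round(1).tolist())
k=unproj('scene',g([(100,268)],14,[295,145]),68.4)[:,:2]; print('upper far corner (-60,-42):',((k-c)@M).round(1).tolist())
```

```text
c [509.38851922 204.4346284 ] yaw -20.704336923282206
threads local [[47.0, 28.9], [47.9, -28.9], [-49.0, -27.8], [-47.7, 28.4]] [[47.6, 28.7], [47.7, -28.7], [-47.0, -29.3], [-46.4, 28.8]]
65.4 holes local (47,29),(47,-29),(-47,-29): [[47.5, 28.1], [47.3, -29.8], [-49.0, -28.5]]
68.4 holes local (47,29),(47,-29),(-47,-29): [[51.8, 27.1], [51.6, -30.6], [-44.3, -29.3]]
lower near corners (60,42),(60,-42): [[58.5, 42.2], [57.2, -40.1]]
upper far corner (-60,-42): [[-60.7, -40.5]]
```

In the scene camera the holes match the threads within about 2 mm. I'll do an independent check looking down through the holes from the top camera.

Run:
```python
from h import *
im=np.mean([snapshot('top').astype(np.float32) for _ in range(6)],0).astype(np.uint8); cv2.imwrite('pics/t11.png',im)
crop(im,160,150,220,210,10,'pics/c11.png')
y=np.radians(-21);R=np.array([[np.cos(y),-np.sin(y)],[np.sin(y),np.cos(y)]])
V=[(47,29),(47,-29),(-47,-29),(-47,29)]
for z,c in[(52,(506.9,207.6)),(62.4,(506.9,207.6)),(68.4,(506.9,207.6))]:
    print(z,((proj('top',[[*(np.array(c)+R@np.array(v)),z] for v in V])-[160,150]+.5)*10-.5).round(0).tolist())
```

```text
52 [[267.0, 145.0], [453.0, 212.0], [337.0, 518.0], [149.0, 449.0]]
62.4 [[259.0, 138.0], [448.0, 207.0], [330.0, 515.0], [140.0, 445.0]]
68.4 [[255.0, 134.0], [445.0, 203.0], [326.0, 513.0], [135.0, 443.0]]
```

View pics/c11.png

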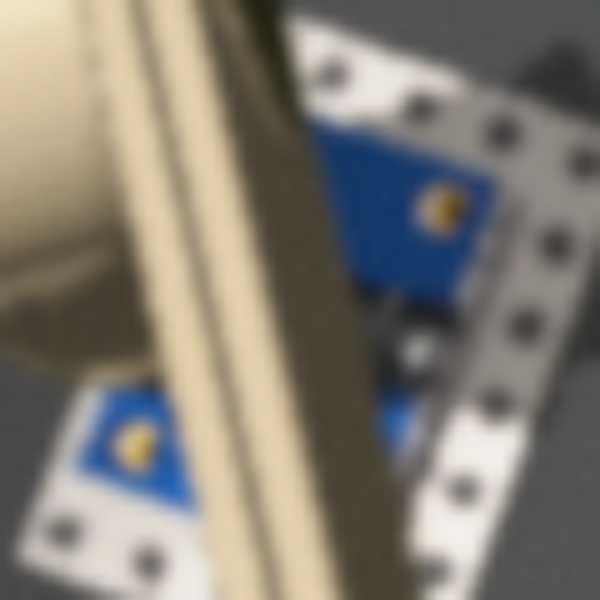

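The top view shows threads inside their holes at both visible corners: crop (443,209) and (135,446), about 1 mm from ideal. I'll check that the arm is still, compare the bystanders, and hand in.

```bash
python3 go.py 508.4 206.5 93.6 68.7
python3 - <<'E'
from h import *
a=cv2.imread('pics/scene0.png').astype(int);b=cv2.imread('pics/s10.png').astype(int)
for n,(x0,y0,x1,y1) in dict(ball=(220,175,245,210),jar=(165,240,195,275),driver=(342,150,378,186)).items(): print(n,np.abs(a-b)[y0:y1,x0:x1].mean().round(1))
import bench; print(bench.sense()['qd'].round(2)); print(bench.hand_in())
E
```

```text
t 17.63 pos [508.3 206.4  93.5] rot [-8.996e+01  1.000e-02  6.870e+01] F [-0.1 -0.2 -1.9] gap 10.8
units [0.003 0.002 0.003] turn [-0.01 -0.04 -0.  ]
ball 2.6
jar 2.3
driver 6.0
[-0.05 -0.03  0.07 -0.01  0.02  0.1 ]
the job is handed in; nothing more can be done
None
```

The cartridge is in the middle-sized fixture and pressed down, and I handed the job in at 17.6 s still holding the blue cover over the housing.

- **Cartridge:** I pressed it until the pad bottomed out. The push peaked at 29 N with the fingertips at z = 52.0 mm, the height of the housing top, and it looked flush in the next picture.
- **Cover:** it was held still and level, gripped at 10.8 mm, with its underside about 10 mm above the housing. There was no sign of contact in the wrist force.
- **Alignment, top camera:** it could see two diagonal holes. Each had its thread inside, about 1 mm off centre against 4 mm of allowance; the arm hid the other two.
- **Alignment, scene camera:** the three holes I measured matched within about 2 mm if I read the hole centres at mid-thickness of the plate. Read at its top face, they came out about 3 to 5 mm off along the housing.
- **Disagreement:** the two cameras differed by 2–3 mm on absolute positions. I relied on the position where the cartridge slid in without force, and on comparing things within one picture.
- **Bystanders:** the ball and jar areas looked unchanged between the first and last pictures. The driver area changed a little more, which I put down to the arm's shadow without checking. The arm never worked near the driver, and it passed the ball and jar without touching them.

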